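File a dried glass plate from the plate warmer into its rack

ROBOT

A 7-joint arm with a two-finger parallel gripper is mounted at the origin on a cart in front of the work surface, level with it; the furniture and walls round the work are solid. World frame = base frame: x ahead of the robot, y to its left, z up, the work surface at z = 0. Lengths are in m, angles in rad, forces in N, time in s.
With the tool pointing down it reaches from about 0.425 to 0.825 m from the base axis. Payload 3.6 kg.
Tool frame: the origin (TCP) lies at the very end of the fingers, on their centre line; the grasp point (between the pads) lies 19 mm behind it; z points along the fingers, y is the line along which they close (so a half turn about z gives the same grasp; the last joint's range is limited). The gripper opens to 93 mm and grips with 3 to 60 N. Pads are 15 mm wide; open, the fingers measure 128 mm over their backs; the gripper's body (75 mm by 188 mm) begins 65 mm behind the grasp point.
Start: joints at [-1.159, 0.615, -0.013, 1.423, 0.008, 1.103, -0.04], TCP at [0.276, 0.589, 0.219] pointing down, gripper open.
Joint ranges: [-3.12, 3.12], [-0.3, 2.06], [-1.34, 1.32], [0.26, 2.42], [-1.36, 4.5], [0.01, 1.98], [-2.84, 2.84]. Speed limits (rad/s): [2.79, 2.79, 3.14, 3.14, 3.14, 3.14, 3.14].

INTERFACE

Orientations are given as a unit quaternion [x, y, z, w].
In Python, from station import ctrl gives the robot as it stands. Calls block until the motion is done:
- ctrl.move_pose(position, orientation): joint-space move of the TCP to a pose.
- ctrl.move_l(position, rot=None, rate=0.15, until_force=None): straight line of the TCP; rot=None keeps the orientation; rate is the mean speed in m/s. With until_force (N) it stops when the force on the tool has changed by that much, and returns True; else False.
- ctrl.goto_joints(angles): joint-space move.
- ctrl.move_gripper(opening, grasp_force=None): finger opening in m; grasp_force is the grip in N (None keeps the last); returns when the fingers have stopped.
- ctrl.wait(seconds).
- ctrl.solve_ik(position, orientation): joint angles nearest the present ones, or None.
- ctrl.sense(): the state.
- ctrl.get_image(name): name is "side" or "top"; returns the picture (420x560x3 uint8, red, green, blue); there is no depth.
- ctrl.camera_model(name): a dict with "fovy" (degrees; the focal length in pixels is half the picture's height over the tangent of half this angle, whatever the lens; pixels are square), "cx", "cy" (the principal point, pixels), "k1" (the pictures are not rectified: a ray, as slopes to the right and down, at radius r is drawn at 1 + k1 r^2 times it, then the intrinsics apply), "rvec" (rotation vector, rad) and "tvec" (3), from world to camera coordinates, as OpenCV has them. Camera axes: x right, y down, z forward; pixel columns grow to the right and rows downward; lengths in m; the calibration is good to about 2 mm. A picture is of the moment at which its call begins. camera_model takes no time and is no camera call.
A pose or a line that the arm cannot do raises ctrl.Unreachable and nothing moves.
- ctrl.job_done(): hands the job in; it is judged then, once.
The state is a dict: "time_s": time; "joint_positions": joint angles; "joint_velocities": joint speeds; "effort": joint torques, N m; "eef_pos": TCP position; "tool_rot": TCP orientation; "contact_force": force on the tool from outside, world axes, zero at the start; "ft_torque": the same for the moment, N m; "opening": finger opening in m; "gripper_force": force on a finger pad.
Only numpy, scipy, OpenCV 4.12 (cv2) and the standard library are available. Lean on these libraries where they do the work, as an engineer would, in place of code of your own. Each camera call takes 0.05 s, during which the arm holds its last target. There are 200 camera calls.

TASK

The long ground-glass plate has dried on the plate warmer, but it lies too low between the rails to be gripped there. Rest a fingertip lightly on it (glass: press with less than 12 N) and slide it forward until about a third of it overhangs the warmer's open front edge, then lift it off level by that end, slide it into the empty top groove of the plate rack until it rests against the back stops (push with less than 15 N), and let go. Do not drop it, and leave the short plate and the other things where they are.

Things in the scene. Friction and masses are not known exactly. Their poses are not given: they have to be found in the camera images.
- long_plate: the long ground-glass plate, frosted white with greenish edges, 100 x 50 x 3 mm (its x, y, z), about 38 g, loose; origin at the centre of its underside, x along its length towards the warmer's rear, z up. Starts flat in one of the warmer's two lanes, front end 8 to 40 mm behind the front edge. It slides easily on lane and rack (friction about 0.3 to 0.4); finger pads grip it better
- short_plate: the short ground-glass plate in the other lane, same look, 70 x 50 x 3 mm; origin at the centre of its underside; stays there
- plate_warmer: fixed plate warmer, white with dark flat top, 160 (x) x 150 (y) x 52 mm high, left or right of the rack; origin under its centre, 0 to 8 mm above the worktop (levelling feet), front faces -x (roughly the robot). Two lanes along x at y = -35 and +35 mm, 56 mm wide, floor at z = 44 mm. Rails beside them are 12 to 14 mm wide, 8 mm high: fingers cannot straddle a plate there
- warmer_front (a point): middle of the warmer's front edge at lane-floor height: x = -80, y = 0, z = 44 mm from its origin, same axes. The lanes are open here and the front face below is upright and plain; at the rear they are closed by a rail at x = +72 mm
- plate_rack: fixed aluminium plate rack, 96 (x) x 86 (y) x 68 mm high; origin under its centre, 0 to 8 mm above the worktop (levelling feet), mouth faces -x (roughly the robot). Three level grooves one above the other along x at y = 0, the lower two filled, the top one empty: ribs at z = 56 mm, 6 mm free height, 53 mm between side walls from x = -30 to +30 mm, rubber-faced back stops at x = +28 mm
- rack_mouth (a point): centre of the top groove's flared lead-in at its front: x = -39, y = 0, z = 57.5 mm from the rack's origin, same axes (z: mid-height of a plate lying on the ribs). The lead-in runs to x = -30 mm; at the front it is about 7 mm wider, 2 mm higher and 2 mm lower than the groove
- rack_home (a point): where the centre of the long plate's underside lies when it is fully home in the top groove: x = -22, y = 0, z = 56 mm from the rack's origin, same axes; the plate then sticks out 33 mm in front of the lead-in, leaving just room for the fingers beside its front 28 mm
- conical_flask: clear conical flask, 82 mm wide, 144 mm high, origin at the centre of its underside; bystander
- weighing_cup: small white cup, 54 mm wide, 28 mm high, origin at the centre of its underside; bystander
- small_bottle: small brown bottle with a white cap, 29 mm wide, 84 mm high, origin at the centre of its underside; bystander
- rod_clamp: fixed upright lab stand rod behind the blue hotplate on the right, about 12 mm thick, rising from this origin (its foot) almost straight up to 650 mm above the worktop, with clamps at 380 to 560 mm height that reach 110 mm sideways. Keep the arm clear of it: go round in front of it, close to the robot
Not all that is in view belongs to the job. What is shaped like the long_plate but pink or purple is not meant.

How it is judged:
On the way, in this order (a step that is already met when the one before it is completed fails the run):
1. the long plate lies level on the warmer with 22 to 46 mm of it overhanging the front edge (x of long_plate in the frame of plate_warmer between -0.076 and -0.052 m and z of long_plate in the frame of plate_warmer between 0.041 and 0.047 m and angle between long_plate's own z axis and vertical below 0.05 rad), for 0.2 s.
2. the long plate is lifted clear of the warmer, roughly level (z of long_plate in the frame of plate_warmer above 0.052 m and contact force between long_plate and plate_warmer below 0.05 N and angle between long_plate's own z axis and vertical below 0.35 rad), for 0.2 s.
At the end, for the whole second after the job is handed in: the long plate lies released and at rest in the rack's top groove, level, its rear end within 2.5 mm of the back stops (x of long_plate in the frame of plate_rack between -0.0245 and -0.019 m and y of long_plate in the frame of plate_rack between -0.004 and 0.004 m and z of long_plate in the frame of plate_rack between 0.053 and 0.0605 m and angle between the x axis of long_plate and the x axis of plate_rack, either way round below 0.06 rad and angle between long_plate's own z axis and vertical below 0.06 rad and linear speed of long_plate below 0.01 m/s); the robot touches nothing.
It fails at once if the long plate is pressed onto the warmer with more than 12 N (contact force between long_plate and plate_warmer above 12 N).
It fails at once if the long plate is pushed against the rack with more than 15 N (contact force between long_plate and plate_rack above 15 N).
It fails at once if the long plate is dropped (height (world z) of long_plate below 0.035 m).
It fails at once if the short plate is shifted by more than 12 mm (distance of short_plate from where it was at the start of the episode above 0.012 m).
It fails at once if the flask, cup or small bottle is shifted by more than 20 mm (distance of any of conical_flask, weighing_cup, small_bottle from where it was at the start of the episode above 0.02 m).
It also fails if it takes over 72 s, if anything falls off the work surface, if the arm or the gripper's body presses on something with over 40 N, if the wrist force passes 120 N, or if a joint passes its speed limit or range.

## Working session

There is one attempt and no reset: what is moved stays moved. The work goes in short steps, each a Python script; the robot and the scene stay as the last script left them, time stands still between calls to the robot, and variables do not carry over. Pictures are saved under pics/ and viewed, at most 10 in all, crops included, and the job is handed in when it is done.

```bash
mkdir -p pics; ls; python3 - <<'E'
from station import ctrl
import cv2
for n in("top","side"):
    cv2.imwrite(f"pics/{n}0.png",cv2.resize(ctrl.get_image(n)[:,:,::-1],(800,600),interpolation=cv2.INTER_CUBIC)); print(n,ctrl.camera_model(n))
s=ctrl.sense();print(s["time_s"],s["eef_pos"],s["tool_rot"],s["contact_force"],s["opening"])
E
```

```text
pics
top {'fovy': 45.87846254522206, 'cx': 284.5129124273196, 'cy': 216.40366176723927, 'k1': -0.04372767493695004, 'rvec': array([ 2.14468925, -2.20064331,  0.06350266]), 'tvec': array([0.25794234, 0.5228963 , 1.34603741])}
side {'fovy': 52.74260063930367, 'cx': 281.29909446971885, 'cy': 204.3426541008114, 'k1': -0.0021954386955404604, 'rvec': array([ 0.71070042, -2.37282234,  1.39241505]), 'tvec': array([0.57619718, 0.11089839, 1.15364011])}
0.1 [0.275242   0.58804367 0.21757227] [ 2.17126527e-01  9.76142747e-01 -1.16320280e-03 -2.35068384e-04] [-0.52309505  0.2154983  -0.61794394] 0.09287656658926659
```

View pics/top0.png

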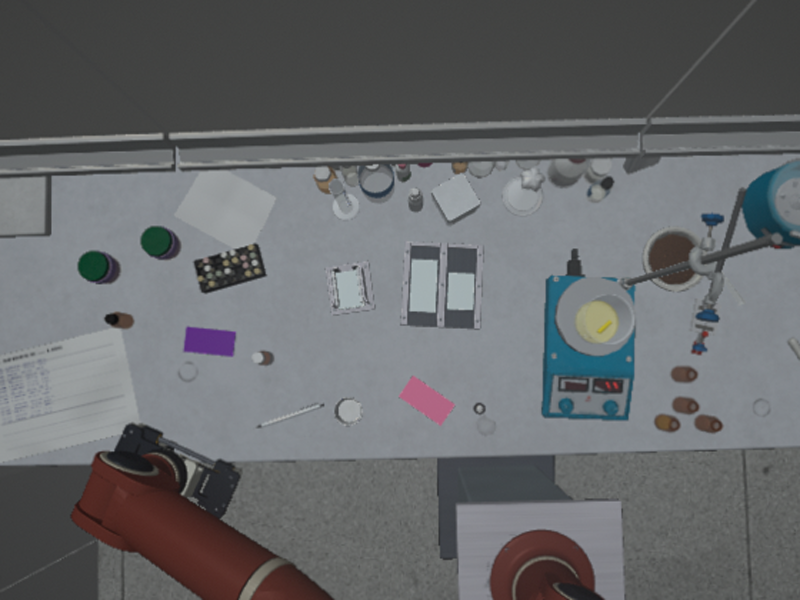

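View pics/side0.png

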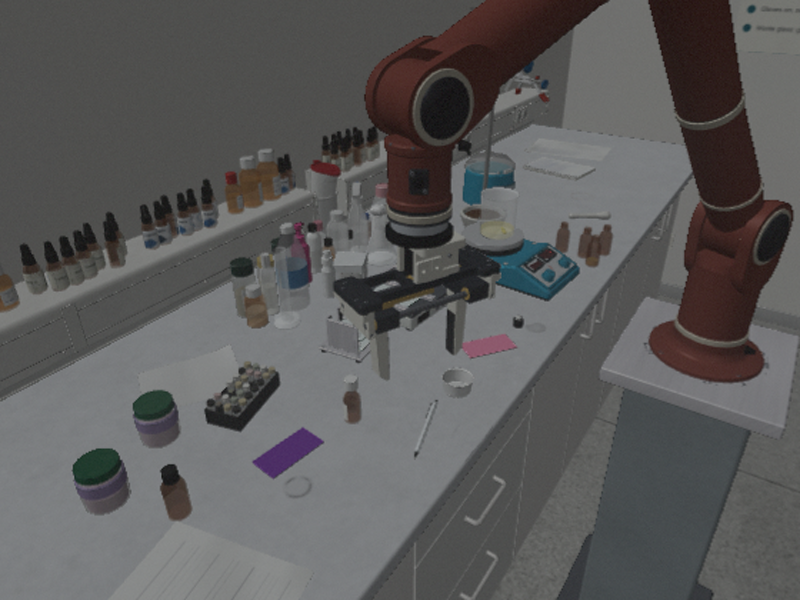

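The top view shows the warmer near (442,285) with the long plate in its left lane (424,287) and the short one right. The rack is at (350,288), the cup at (349,411), and the bottle at (262,357). In the side view the arm hides the warmer. I'll enlarge the top view.

```bash
python3 - <<'E'
import cv2
from station import ctrl
im=ctrl.get_image("top")[:,:,::-1]
c=cv2.resize(im[160:240,220:345],(800,512),interpolation=cv2.INTER_CUBIC)
c=cv2.convertScaleAbs(c,alpha=1.3)
cv2.imwrite("pics/crop1.png",c)   # scale 6.4, offset 220,160
E
```

```text
(no output)
```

View pics/crop1.png

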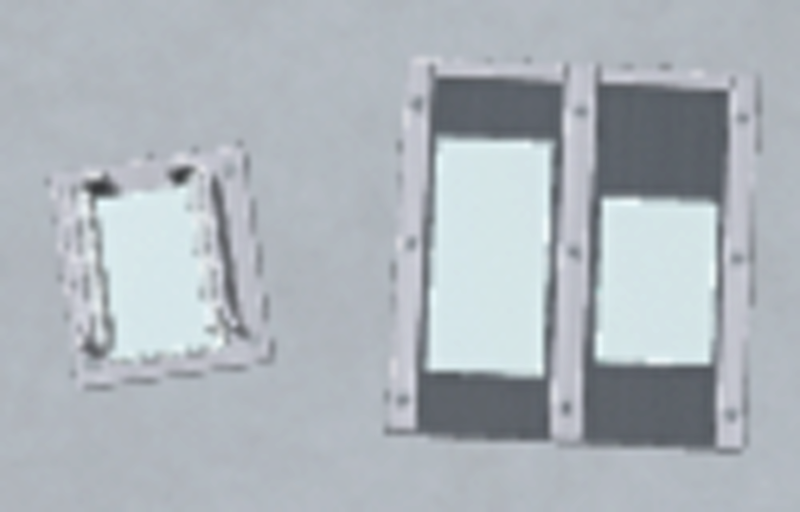

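The crop shows these corners:
- **Long plate:** (438,138), (556,140), (547,377), (427,371).
- **Warmer top:** (413,58), (757,75), (743,450), (386,432).
- **Rack base:** (50,180), (240,145), (272,358), (82,386).

Next I'll compute positions, swing the arm out of the side view and take another look.

```bash
cat > cam.py <<'E'
import numpy as np, cv2
from station import ctrl
def mdl(n):
    m=ctrl.camera_model(n); f=210/np.tan(np.radians(m["fovy"])/2)
    return np.array([[f,0,m["cx"]],[0,f,m["cy"]],[0,0,1]]),np.array([m["k1"],0,0,0,0]),m["rvec"],m["tvec"]
def at_z(n,uv,z):
    K,d,r,t=mdl(n); R=cv2.Rodrigues(r)[0]
    uv=np.array(uv,float).reshape(-1,1,2)
    p=cv2.undistortPoints(uv,K,d)[:,0]; rays=np.c_[p,np.ones(len(p))]@R; o=-R.T@t
    return o+rays*((z-o[2])/rays[:,2])[:,None]
def proj(n,P):
    K,d,r,t=mdl(n); return cv2.projectPoints(np.array(P,float),r,t,K,d)[0][:,0]
def frame(x,y,yaw,z,pts):
    c,s=np.cos(yaw),np.sin(yaw); p=np.array(pts,float)
    return np.c_[x+c*p[:,0]-s*p[:,1],y+s*p[:,0]+c*p[:,1],z+p[:,2]]
E
python3 - <<'E'
from cam import *
np.set_printoptions(precision=4,suppress=True)
C=lambda L:np.array(L)/6.4+[220,160]-0.42
def rect(L,z):
    P=at_z("top",C(L),z)[:,:2]; c=P.mean(0); e=(P[0]+P[1]-P[2]-P[3])  # rear-front
    print(c,"yaw",np.arctan2(e[1],e[0]),"len",np.linalg.norm(e)/2,"wid",np.linalg.norm(P[0]+P[3]-P[1]-P[2])/2)
    return c
# order RL,RR,FR,FL
for z in(.052,.060): rect([(413,58),(757,75),(743,450),(386,432)],z)
for z in(.047,.055): rect([(438,138),(556,140),(547,377),(427,371)],z)
rect([(599,198),(718,200),(712,364),(596,362)],.05)
for z in(.005,.012): rect([(50,180),(240,145),(272,358),(82,386)],z)
print(at_z("top",np.array([(349,411),(262,357)])*.7,.03))
q=ctrl.sense()["joint_positions"]; print(q)
from scipy.spatial.transform import Rotation as R
for y in((0.02,.65,.25),):
    print(ctrl.solve_ik(y,ctrl.sense()["tool_rot"]))
E
```

```text
[0.5723 0.1755] yaw -0.0833571558431458 len 0.15946235779309 wid 0.14822547075511897
[0.5714 0.1757] yaw -0.08335715584314574 len 0.15850690326829717 wid 0.1473373445623137
[0.5724 0.2104] yaw -0.069201292716117 len 0.1003745354899044 wid 0.05051168658823294
[0.5715 0.2104] yaw -0.06920129271611694 len 0.09977536271978384 wid 0.050210163626967716
[0.5597 0.1413] yaw -0.05825297676226495 len 0.06971820736600207 wid 0.049639417249283474
[0.5762 0.3553] yaw 0.13229067482137716 len 0.09356184040658302 wid 0.08454809116826445
[0.5755 0.3546] yaw 0.132290674821377 len 0.093087998129951 wid 0.08411989886432977
[[0.3372 0.3585 0.03  ]
 [0.4439 0.5242 0.03  ]]
[-1.1595  0.6157 -0.0126  1.4245  0.0081  1.1034 -0.0404]
[-1.5634  0.5922 -0.0175  1.3742  0.0097  1.177  -0.4486]
```

```bash
cat >> cam.py <<'E'
W=(0.572,0.1755,-0.080)   # warmer x,y,yaw
def quat(yaw): a=yaw/2+np.pi/2; return [np.cos(a),np.sin(a),0,0]
def wp(x,y,z): return frame(*W,0,[(x,y,z)])[0]
def st(tag=""):
    s=ctrl.sense(); print(tag,round(s["time_s"],2),np.round(s["eef_pos"],4),"F",np.round(s["contact_force"],2),"open",round(s["opening"],4),"g",np.round(s["gripper_force"],1)); return s
E
python3 - <<'E'
from cam import *
ctrl.move_gripper(0.0)
ctrl.move_pose(wp(.007,.035,.23),quat(W[2])); st("above")
im=ctrl.get_image("side")[:,:,::-1]
cv2.imwrite("pics/side1.png",cv2.resize(im[160:310,180:380],(800,600),interpolation=cv2.INTER_CUBIC)) # scale 4 off 180,160
E
```

```text
above 3.38 [0.5811 0.2116 0.23  ] F [-0.3  -0.04 -0.47] open 0.0003 g 0.0
```

View pics/side1.png

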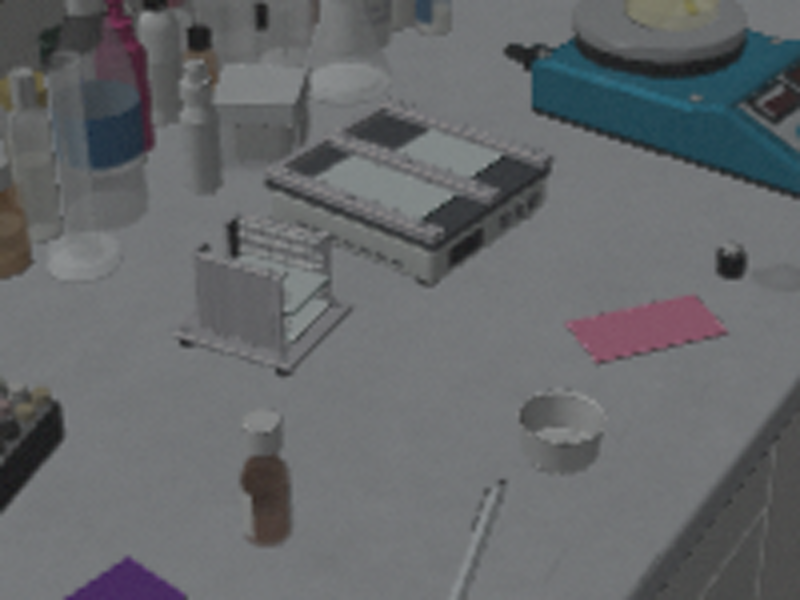

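The side view gives an unobstructed look at the rack: left wall top from (198,253) to (285,277), base corners (283,367), (350,308), (180,335). Next I'll touch the plate and slide it.

```bash
python3 - <<'E'
from cam import *
ctrl.move_l(wp(.007,.035,.075),rate=.12)
s0=st("pre")
hit=ctrl.move_l(wp(.007,.035,.035),rate=.02,until_force=2.5)
s=st(str(hit)); ctrl.wait(.1); s=st()
if hit:
    z=s["eef_pos"][2]
    for d in(.015,.030,.045,.061):
        ctrl.move_l(wp(.007-d,.035,z),rate=.05); st(d)
    ctrl.move_l(ctrl.sense()["eef_pos"]+[0,0,.15],rate=.15); st("up")
im=ctrl.get_image("top")[:,:,::-1]
cv2.imwrite("pics/t2full.png",im)
E
```

```text
pre 4.87 [0.5824 0.2101 0.0758] F [-0.51 -0.18  0.84] open 0.0009 g 0.0
True 6.16 [0.5817 0.2098 0.0477] F [-0.49 -0.02  2.86] open 0.0005 g 2.0
 6.26 [0.5818 0.2098 0.0476] F [0.08 0.22 4.9 ] open 0.0006 g 2.4
0.015 6.69 [0.5653 0.2114 0.0477] F [-2.04 -0.45  5.08] open 0.0003 g 2.5
0.03 7.14 [0.5506 0.2125 0.0477] F [-1.84 -0.53  4.93] open 0.0003 g 2.5
0.045 7.59 [0.5356 0.2136 0.0476] F [-1.72 -0.28  4.93] open 0.0006 g 2.5
0.061 8.06 [0.5197 0.2149 0.0476] F [-1.07  0.61  4.02] open 0.0007 g 2.3
up 9.21 [0.519  0.2145 0.1966] F [-0.52  0.29 -0.59] open 0.0002 g 0.0
```

```bash
cat >> cam.py <<'E'
RK=(0.5757,0.355,0.132)
def rp(x,y,z): return frame(*RK,0,[(x,y,z)])[0]
E
python3 - <<'E'
from cam import *
ctrl.move_gripper(.045)
ctrl.move_pose(rp(0,0,.15),quat(RK[2]))
ctrl.move_l(rp(0,0,.09),rate=.12)
s0=st("pre")
hit=ctrl.move_l(rp(0,0,.06),rate=.02,until_force=2.5)
s=st(str(hit)); 
ctrl.move_l(rp(0,0,.2),rate=.2)
ctrl.move_pose([.35,.58,.24],quat(RK[2])); st()
im=ctrl.get_image("top")[:,:,::-1]
c=cv2.resize(im[160:240,220:345],(800,512),interpolation=cv2.INTER_CUBIC)
cv2.imwrite("pics/crop2.png",cv2.convertScaleAbs(c,alpha=1.3))
E
```

```text
pre 11.46 [0.5764 0.3546 0.091 ] F [0.34 0.09 1.24] open 0.0449 g 0.0
True 12.42 [0.5756 0.355  0.0708] F [-0.53  0.76  4.14] open 0.0453 g 2.1
 14.43 [0.3525 0.5782 0.2394] F [0.71 0.33 0.14] open 0.0451 g 0.0
```

View pics/crop2.png

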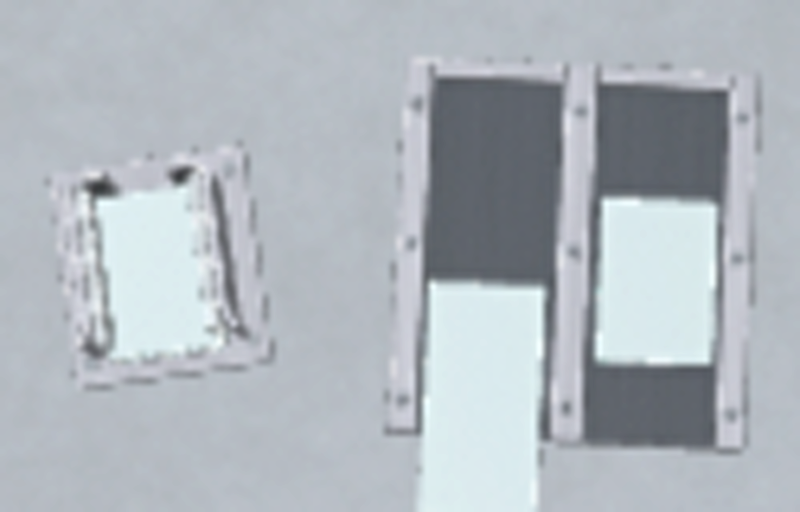

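The plate now overhangs by about 34 mm. Its rear corners are (430,282) and (546,286), and the short plate hasn't moved. I'll check the rack pose by overlaying its model on both views.

```bash
python3 - <<'E'
from cam import *
np.set_printoptions(precision=4,suppress=True)
m=at_z("top",[np.array([488,284])/6.4+[220,160]-.42],.0477)[0]; print("rear mid",m, "centre",m[:2]-.05*np.array([np.cos(-.072),np.sin(-.072)]))
# triangulate base corners & wall top
K=[];Pm=[]
pts=[((82,386),(283,367)),((272,358),(350,308)),((50,180),(180,335))]
U=[]
for n,(sc,off) in zip(("top","side"),((6.4,(220,160)),(4,(180,160)))):
    k,d,r,t=mdl(n); i=0 if n=="top" else 1
    uv=np.array([p[i] for p in pts],float)/sc+off-(.5-.5/sc)
    U.append(cv2.undistortPoints(uv.reshape(-1,1,2),k,d)[:,0].T); Pm.append(np.c_[cv2.Rodrigues(r)[0],t])
X=cv2.triangulatePoints(Pm[0],Pm[1],U[0],U[1]); print((X[:3]/X[3]).T)
out=[]
ti=ctrl.get_image("top")[:,:,::-1]; si=ctrl.get_image("side")[:,:,::-1]
for n,im,(x0,y0,w,h) in(("top",ti,(222,178,48,48)),("side",cv2.imread("pics/side1.png"),None or (0,0,0,0))):
    if n=="top":
        s=12; c=cv2.resize(im[y0:y0+h,x0:x0+w],None,fx=s,fy=s,interpolation=cv2.INTER_CUBIC)[:, :400*2]; T=lambda q:(q-[x0,y0]+.5)*s
    else: c=im; T=lambda q:(q-[180,160]+.5)*4
    if n=="side":
        c=c[200:390,150:370]; c=cv2.resize(c,None,fx=2,fy=2); T=lambda q:((q-[180,160]+.5)*4-[150,200])*2
    f=.0028
    for sy in(1,-1):
        for zz,col in((.068,(0,0,255)),(.056,(0,160,0))):
            L=[(-.039,sy*.030,zz),(-.030,sy*.0265,zz),(.030,sy*.0265,zz)]
            cv2.polylines(c,[T(proj(n,frame(*RK,f,L))).astype(int)],False,col,1)
    B=[(.048,.043,.003),(.048,-.043,.003),(-.048,-.043,.003),(-.048,.043,.003)]
    cv2.polylines(c,[T(proj(n,frame(*RK,f,B))).astype(int)],True,(255,0,0),1)
    out.append(c)
H=576; cv=np.zeros((H+0,576,3),np.uint8)
cv2.imwrite("pics/ovt.png",out[0]); cv2.imwrite("pics/ovs.png",out[1]); print(out[0].shape,out[1].shape)
E
```

```text
rear mid [0.5605 0.2124 0.0477] centre [0.5106 0.216 ]
[[0.5267 0.3919 0.0083]
 [0.535  0.3075 0.0055]
 [0.6136 0.4017 0.0079]]
(576, 576, 3) (380, 440, 3)
```

View pics/ovt.png

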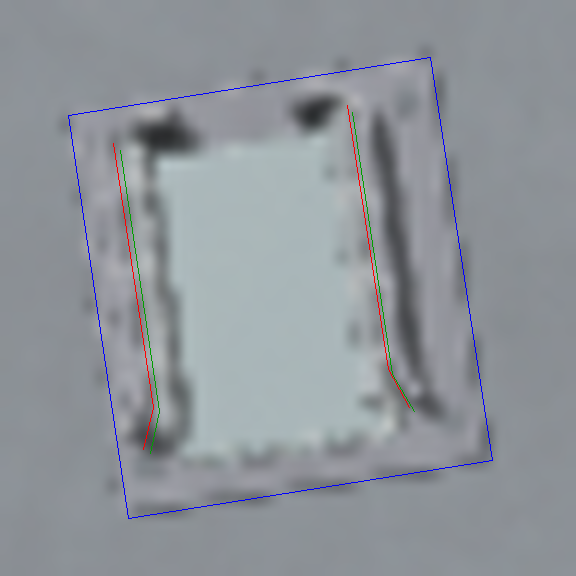

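View pics/ovs.png

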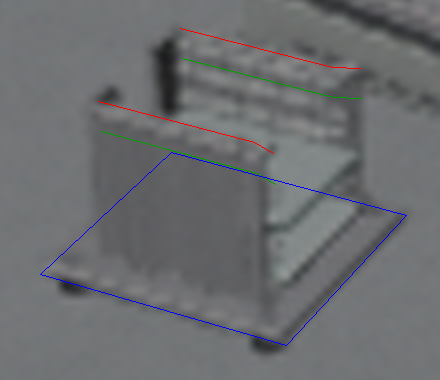

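```bash
python3 - <<'E'
from cam import *
ctrl.move_gripper(0.0)
res=[]
for sy in(1,-1):
    ctrl.move_pose(rp(0,sy*.066,.11),quat(RK[2]))
    ctrl.move_l(rp(0,sy*.066,.05),rate=.15)
    hit=ctrl.move_l(rp(0,sy*.035,.05),rate=.025,until_force=2); s=st(f"{sy} {hit}")
    d=s["eef_pos"][:2]-RK[:2]; c,si=np.cos(RK[2]),np.sin(RK[2]); res.append(-si*d[0]+c*d[1])
    ctrl.move_l(rp(0,sy*.06,.06),rate=.15); ctrl.move_l(rp(0,sy*.06,.13),rate=.2)
print(res,np.mean(res)); st()
E
```

```text
1 True 17.93 [0.5693 0.4016 0.0496] F [0.37 0.34 0.38] open 0.0006 g 0.5
-1 True 20.62 [0.5814 0.3084 0.0494] F [-0.46 -0.07 -0.55] open 0.0004 g 0.0
[np.float64(0.04708214997256615), np.float64(-0.04693881012048613)] 7.166992604000846e-05
 21.38 [0.583  0.2956 0.1294] F [-0.19 -0.87 -1.07] open 0.0004 g 0.0
```

```bash
python3 - <<'E'
from cam import *
y=-.074; g=np.array([.5106-.035*np.cos(y),.216-.035*np.sin(y)])
ctrl.move_gripper(.075)
ctrl.move_pose([*g,.13],quat(y))
ctrl.move_l([*g,.0285],rate=.1); st("at")
ctrl.move_gripper(.04,grasp_force=20); st("grip")
ctrl.wait(.2)
ctrl.move_l([*g,.060],rate=.04); ctrl.wait(.3); st("lift")
ctrl.move_l([*(g-[.03,-.01]),.11],rate=.12)
ctrl.move_pose(rp(-.142,0,.09),quat(RK[2])); st("pre")
ctrl.move_l(rp(-.142,0,.0420),rate=.1); st("pre2")
for n,(x,yy,w,h) in(("top",(215,170,70,70)),("side",(200,190,90,90))):
    im=ctrl.get_image(n)[:,:,::-1]; cv2.imwrite(f"pics/p_{n}.png",im)
a=cv2.imread("pics/p_top.png")[165:245,215:275]; b=cv2.imread("pics/p_side.png")[195:275,215:295]
cv2.imwrite("pics/pre.png",cv2.resize(np.hstack([a,b]),None,fx=5.7,fy=5.7,interpolation=cv2.INTER_CUBIC))
E
```

```text
at 24.39 [0.4762 0.2188 0.029 ] F [-0.27  0.07 -0.57] open 0.0752 g 0.0
grip 24.93 [0.4758 0.2186 0.0286] F [-0.28  0.73  1.59] open 0.0492 g 20.0
lift 26.38 [0.4756 0.2185 0.0598] F [-0.06  0.25  0.21] open 0.0494 g 20.0
pre 27.53 [0.4344 0.3366 0.0887] F [ 0.52 -0.85 -1.12] open 0.0495 g 20.0
pre2 28.17 [0.4355 0.3359 0.0422] F [-0.69  0.17  0.54] open 0.0493 g 20.0
```

View pics/pre.png

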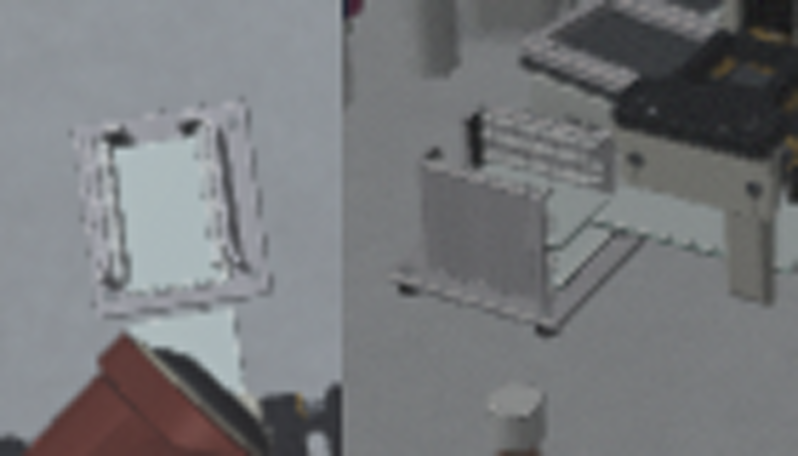

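The plate is held roughly level in front of the mouth, with its rear end near (128,318) to (240,308) in the left half. I'll compare that with the predicted corners.

```bash
python3 - <<'E'
from cam import *
np.set_printoptions(precision=1,suppress=True)
e=np.array([.4355,.3359]); zb=.0422+.0161
P=frame(*e,RK[2],zb,[(.085,.025,.003),(.085,-.025,.003),(-.015,-.025,.003),(-.015,.025,.003),(.085,.025,0),(-.015,.025,0)])
t=(proj("top",P)-[215,165]+.5)*5.7; s=(proj("side",P)-[215,195]+.5)*5.7
print(t);print(s)
a=cv2.imread("pics/p_top.png")[205:240,230:265]; b=cv2.imread("pics/p_side.png")[215:250,245:300]
f=10
A=cv2.resize(a,None,fx=f,fy=f,interpolation=cv2.INTER_CUBIC);B=cv2.resize(b,(440,280),interpolation=cv2.INTER_CUBIC)
for q in proj("top",P)[:3]: cv2.circle(A,tuple(int(v) for v in (q-[230,205]+.5)*f),3,(0,0,255),1)
for q in proj("side",P): cv2.circle(B,tuple(int(v) for v in (q-[245,215]+.5)*8),3,(0,0,255),1)
c=np.zeros((350,800,3),np.uint8); c[:350,:350]=A; c[:280,355:795]=B
cv2.imwrite("pics/pre2.png",cv2.convertScaleAbs(c,alpha=1.5))
E
```

```text
[[127.6 324. ]
 [232.4 307.3]
 [264.8 517.7]
 [159.4 534.4]
 [128.4 324.4]
 [160.1 534.3]]
[[249.2 215.6]
 [300.  163.8]
 [493.4 212.9]
 [447.9 268.3]
 [249.5 221.1]
 [447.9 274. ]]
```

View pics/pre2.png

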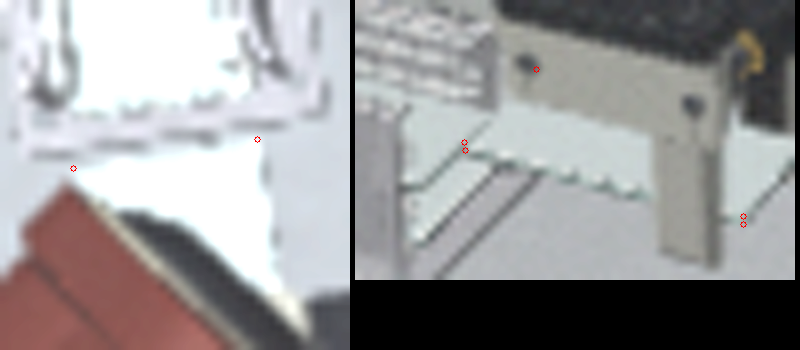

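Both views agree with the prediction, and the top camera shows the same 2 mm bias on plate and rack. I'll insert it with force guards.

```bash
python3 - <<'E'
from cam import *
ctrl.move_l(rp(-.142,0,.0437),rate=.05); st()
for x in(-.115,-.095,-.075,-.063):
    h=ctrl.move_l(rp(x,0,.0437),rate=.05,until_force=4); st(f"{x} {h}")
    if h: break
else:
    h=ctrl.move_l(rp(-.050,0,.0437),rate=.015,until_force=4); s=st(f"end {h}")
s=ctrl.sense();d=s["eef_pos"][:2]-RK[:2];print("rack x,y",d@[np.cos(RK[2]),np.sin(RK[2])],d@[-np.sin(RK[2]),np.cos(RK[2])])
E
```

```text
28.52 [0.4352 0.3366 0.0443] F [-0.13 -0.03  0.52] open 0.0492 g 20.0
-0.115 False 29.21 [0.4615 0.3397 0.0435] F [-0.31 -0.31 -0.57] open 0.0491 g 20.0
-0.095 False 29.76 [0.4816 0.3424 0.0436] F [ 0.07  0.38 -0.06] open 0.0491 g 20.0
-0.075 False 30.31 [0.5014 0.345  0.0436] F [ 0.35 -0.49 -0.46] open 0.0492 g 20.0
-0.063 False 30.7 [0.5136 0.3466 0.0437] F [ 0.03 -0.23 -0.86] open 0.0491 g 20.0
end True 31.36 [0.5209 0.3477 0.0427] F [ 1.23 -0.47  2.03] open 0.0493 g 20.0
rack x,y -0.05529501282728234 -1.407527815348886e-05
```

```bash
python3 - <<'E'
from cam import *
for i in range(4): ctrl.wait(.1); st()
h=ctrl.move_l(rp(-.0505,0,.0437),rate=.015,until_force=4); st(f"push {h}")
for i in range(2): ctrl.wait(.1); s=st()
d=s["eef_pos"][:2]-RK[:2];print("rack x",d@[np.cos(RK[2]),np.sin(RK[2])])
E
```

```text
31.46 [0.5209 0.3477 0.0426] F [1.04 0.64 1.79] open 0.0494 g 20.0
 31.56 [0.5206 0.3476 0.0425] F [0.72 0.49 1.8 ] open 0.0495 g 20.0
 31.66 [0.5204 0.3475 0.0425] F [-0.36 -0.02  2.11] open 0.0492 g 20.0
 31.76 [0.5202 0.3474 0.0424] F [ 0.96 -0.25  2.89] open 0.0494 g 20.0
push True 32.07 [0.521  0.3475 0.0424] F [-1.32  0.35  2.59] open 0.0491 g 20.0
 32.17 [0.521  0.3475 0.0424] F [-0.35 -0.28  2.89] open 0.0493 g 20.0
 32.27 [0.5209 0.3475 0.0424] F [-0.18  0.11  2.49] open 0.0493 g 20.0
rack x -0.05527521754268773
```

```bash
python3 - <<'E'
from cam import *
ctrl.move_gripper(.07); st("rel")
ctrl.move_l(rp(-.0555,0,.12),rate=.12)
ctrl.move_gripper(0.0)
ctrl.move_pose(rp(-.11,0,.12),quat(RK[2]))
ctrl.move_l(rp(-.11,0,.052),rate=.12)
h=ctrl.move_l(rp(-.090,0,.052),rate=.04,until_force=3)
h=ctrl.move_l(rp(-.074,0,.052),rate=.012,until_force=3); s=st(f"push {h}")
d=s["eef_pos"][:2]-RK[:2];print("rack x",d@[np.cos(RK[2]),np.sin(RK[2])])
ctrl.move_l(rp(-.10,0,.054),rate=.1); ctrl.move_l(rp(-.11,0,.13),rate=.15)
ctrl.move_pose([.35,.58,.24],quat(RK[2])); st()
a=ctrl.get_image("top")[165:245,215:275,::-1]; b=ctrl.get_image("side")[195:275,215:295,::-1]
cv2.imwrite("pics/fin.png",cv2.resize(np.hstack([a,b]),None,fx=5.7,fy=5.7,interpolation=cv2.INTER_CUBIC))
E
```

```text
rel 32.84 [0.5209 0.3475 0.0423] F [-0.11  0.   -0.14] open 0.0701 g 0.0
push True 37.45 [0.4963 0.3443 0.0511] F [-1.59 -0.43  0.34] open 0.0006 g 0.0
rack x -0.08013289825217733
 39.57 [0.3521 0.5777 0.2387] F [ 0.96 -0.1   0.3 ] open 0.0004 g 0.0
```

View pics/fin.png

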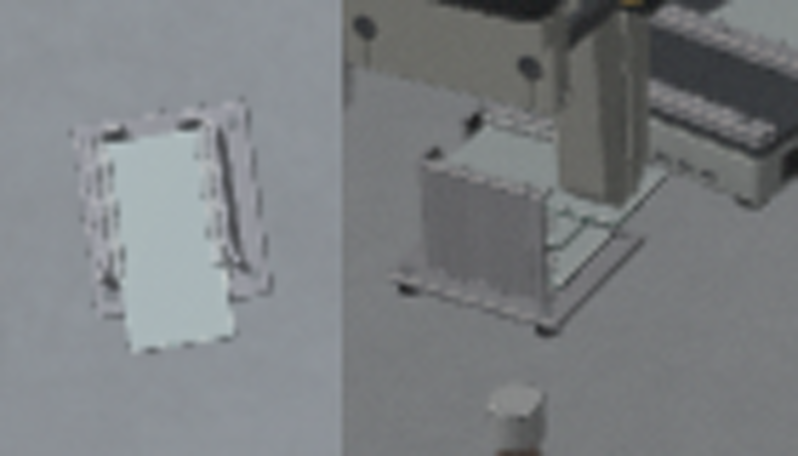

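The plate lies in the top groove with its rear end at the two dark stops, (117,133) and (188,125), and its front end out at about (130,350) to (235,335). The push contact also puts it within 1 mm of home.

```bash
python3 -c "
from station import ctrl
print(ctrl.job_done())"
```

```text
the job is handed in; nothing more can be done
None
```

The long plate is home against the back stops in the rack's top groove, about 0.6 mm from nominal by my last push, and released; I handed the job in at about 40 s, but the interface returned no verdict.

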